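# Sweep the offcuts into the scrap tray

### The job

Clear the welding plate: with the fingers, sweep the three metal offcuts (yellow flat, bright bar end, green pipe slice) along the plate and over its edge so that all three drop into the red scrap tray. Push them only, do not pick them up; leave the square tube, the blue magnet and everything else around the plate where they are.

Things in the scene. Friction and masses are not known exactly. Their poses are not given: they have to be found in the camera images.
- plate: Fixed dark steel welding plate, 290 (its x) x 240 (its y) mm, flat top 40 mm above the table, no raised edges. Origin at table height under its centre. The two long edges (at its y = -120 and +120 mm) each have a tray alongside. Its yaw varies within about 17 degrees.
- scrap_tray: Fixed red open tray, 250 (x) x 120 (y) mm, walls 3 mm thick, rim 34 mm above the table (6 mm below the plate's top), inner floor 3 mm up. It stands 2 mm from one of the plate's long edges, parallel to it and centred on it; on which side differs from start to start. Empty at the start. Origin at table height under its centre.
- bracket_tray: Fixed blue tray of the same size along the plate's opposite long edge, with four finished aluminium brackets fixed in it (below its rim). Not for scrap. Origin at table height under its centre.
- flat_offcut: Scrap: loose yellow-painted piece of flat bar, 40 x 25 x 12 mm high, about 90 g, lying on the plate. Origin at the centre of its underside.
- bar_offcut: Scrap: loose bright piece of square bar, 32 x 18 x 18 mm high, about 80 g, lying on the plate. Origin at the centre of its underside.
- pipe_offcut: Scrap: loose green-painted slice of pipe, 36 mm outside, 24 mm inside, 16 mm high, about 60 g, lying flat on the plate. Origin at the centre of its underside. The three scraps lie side by side along the plate's x, about 50 mm apart, in any order, in the middle of the plate (within 70 mm of its centre along x and 60 mm along y); no other thing lies between any of them and either long edge.
- square_tube: Loose workpiece that stays: short steel square tube, 36 x 36 mm, 40 mm tall, 350 g, standing upright near one short end of the plate (about 115 mm from the centre along the plate's x). Origin at the centre of its underside.
- magnet: Loose blue set-up magnet that stays (not attracting anything here): about 44 x 33 mm, 16 mm high, 300 g, lying near the other short end of the plate. Origin at its underside, about its centre.
- chipping_hammer: Loose hammer lying on the table at the robot's left, about 0.3 m long, under 50 mm high. Leave alone.
- wire_brush: Loose hand brush lying on the table at the robot's right. Leave alone.
- spray_can: Loose spray can, 60 mm across, 150 mm tall, standing on the table at the robot's right. Leave alone. Origin at the centre of its underside.
- clamp_block: Loose wooden block 60 x 40 x 30 mm on the table at the robot's left. Leave alone.

How it is judged:
By the outcome, as a careful person would: the job done as asked, in the order asked, and still so for the second after the job is handed in, with the robot touching nothing.
It also fails if it takes over 51 s, if anything falls off the work surface, if the arm or the gripper's body presses on something with over 40 N, if the wrist force passes 120 N, or if a joint passes its speed limit or range.

### The arm

A 7-joint arm with a two-finger parallel gripper is mounted at the origin on the work surface. World frame = base frame: x ahead of the robot, y to its left, z up, the work surface at z = 0. Lengths are in m, angles in rad, forces in N, time in s.
With the tool pointing down it reaches from about 0.4 to 0.85 m from the base axis. Payload 10.4 kg.
Tool frame: the origin (TCP) lies between the finger pads; the fingertips stand 11 mm ahead of it and the grasp point (between the pads) lies 8 mm behind it (r.tcp_to_tips is the distance from the TCP to the fingertips, in m); z points along the fingers, y is the line along which they close (so a half turn about z gives the same grasp; the last joint's range is limited). The gripper opens to 87 mm and grips with 3 to 60 N. Pads are 19 mm wide; open, the fingers measure 117 mm over their backs; the gripper's body (75 mm by 190 mm) begins 51 mm behind the grasp point.
Start: joints at [-1.135, 0.332, -0.065, 1.46, 0.022, 1.35, -0.088], TCP at [0.277, 0.56, 0.234] pointing down, gripper open.
Joint ranges: [-2.6, 2.6], [-0.5, 2.12], [-1.47, 1.34], [0.16, 2.42], [-1.27, 4.41], [0.06, 2.06], [-2.6, 2.6]. Speed limits (rad/s): [2.22, 2.22, 2.79, 2.79, 3.14, 3.14, 3.14].

### API

Orientations are given as a unit quaternion [x, y, z, w].
In Python, from bench import r gives the robot as it stands. The module is installed in compiled form; this text tells all that it offers.
- The arm moves only by the shell command python3 -m crank 'ROWS' [FORCE]. ROWS is JSON, a list of rows, each an object of numbers: "claw": the closure, from -1 (fully open) to 1 (shut); "dx", "dy", "dz": the shift along the tool's x, y, z each as a share of 3 cm, from -1 to 1; "ax", "ay", "az": the turn, a rotation vector about the tool's x, y, z each as a share of 6 degrees, from -1 to 1. A call has 1 to 8 rows; each row shifts and turns the commanded pose from where the row before left it, along the tool's axes as they then stand; what a row does not reach is not made up. A row lasts 1/12 s, in which the tool goes at most 41.7 mm and 7.16 degrees, less where a joint would pass 70% of its speed; a pose out of reach is approached as far as the arm can. A call with a number of a shift or a turn outside -1 to 1 is refused whole. A call with a gripper value outside its range is refused whole. The fingers move at their own pace and stop on an object; FORCE is the grip in N (left out, the last holds). Time passes only in rows, so rows that do not move let the fingers close. It gives the time, the measured TCP pose, the force, the opening and the grip force at its end, in the units of the state.
- r.read_state(): the state, without advancing time (a new reading comes with each control period).
- r.camera(name): name is "scene" or "top"; returns a dict with "color" (384x512x3 uint8, red, green, blue), "mtx" (3x3 intrinsics, pixels), "R" (3x3) and "t" (3): a world point X has camera coordinates R X + t. Camera axes: x right, y down, z forward; pixel columns grow to the right and rows downward; lengths in m; the calibration is good to about 2 mm. A picture is of the moment at which its call begins. There is no depth.
- r.close_job(): hands the job in; it is judged then, once.
The state is a dict: "time": time; "joint_positions": joint angles; "joint_vel": joint speeds; "joint_torque": joint torques, N m; "ee_pos": TCP position; "eef_rot": TCP orientation; "ft_force": force on the tool from outside, world axes, zero at the start; "torque": the same for the moment, N m; "width": finger opening in m; "grip_force": force on a finger pad.
Only numpy, scipy, OpenCV 4.12 (cv2) and the standard library are available. Lean on these libraries where they do the work, as an engineer would, in place of code of your own. Each camera call takes 0.05 s, during which the arm holds its last target. There are 200 camera calls.

## Working session

There is one attempt and no reset: what is moved stays moved. The work goes in short steps, Python scripts to look and compute and a shell command to move; the robot and the scene stay as the last step left them, time stands still between calls to the robot, and variables do not carry over. Pictures are saved under pics/ and viewed, at most 10 in all, crops included, and the job is handed in when it is done.

```bash
mkdir -p pics
python3 - <<'E'
from bench import r
import cv2,numpy as np
s=r.read_state();print({k:np.round(v,3) for k,v in s.items()},r.tcp_to_tips)
for n in("top","scene"):
    c=r.camera(n);cv2.imwrite(f"pics/{n}0.png",c["color"][:,:,::-1]);print(n,c["mtx"],c["R"],c["t"])
E
```

```text
{'time': np.float64(0.0), 'joint_positions': array([-1.135,  0.333, -0.065,  1.461,  0.022,  1.35 , -0.089]), 'joint_vel': array([-0.001, -0.001,  0.001,  0.   , -0.   , -0.   ,  0.   ]), 'joint_torque': array([-1.0000e-03, -6.2326e+01,  2.4000e-02, -3.8990e+01, -6.1000e-02,
        4.0000e-02,  0.0000e+00]), 'ee_pos': array([0.277, 0.56 , 0.233]), 'eef_rot': array([ 0.227,  0.974, -0.001, -0.   ]), 'ft_force': array([ 0.657,  0.356, -0.691]), 'torque': array([-0.038,  0.042, -0.054]), 'grip_force': np.float64(0.0), 'width': np.float64(0.087)} 0.011
top [[360.53257194   0.         257.1259442 ]
 [  0.         360.53257194 191.90914827]
 [  0.           0.           1.        ]] [[-7.44829922e-04 -9.99971983e-01  7.44841443e-03]
 [-9.98963323e-01  4.05013583e-04 -4.55204985e-02]
 [ 4.55162064e-02 -7.47459786e-03 -9.98935636e-01]] [0.00522499 0.51530131 1.51856894]
scene [[391.19144756   0.         255.12342397]
 [  0.         391.19144756 191.2985134 ]
 [  0.           0.           1.        ]] [[-0.88749229  0.4608064   0.00385996]
 [ 0.26108491  0.50970464 -0.81977793]
 [-0.37972636 -0.72653881 -0.57266853]] [ 0.4859864  -0.08299703  1.49573024]
```

View pics/top0.png

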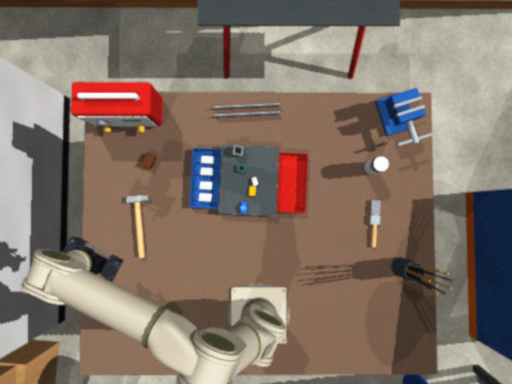

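View pics/scene0.png

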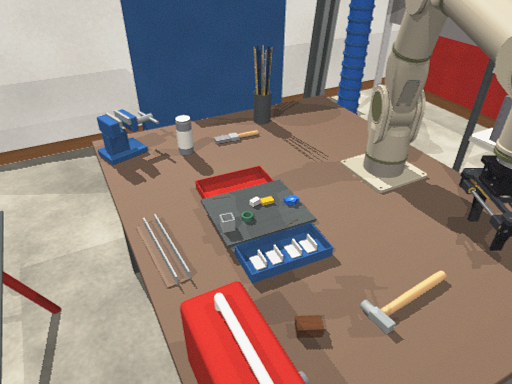

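The top view shows the plate around (248,180), with the red tray on its right (world -y) and the blue tray on its left. The pipe is at about (239,169), the bright bar at (254,181), the yellow flat at (252,190), the tube at (238,150) and the magnet at (243,208).

```bash
cat > m.py <<'E'
from bench import r
import cv2,numpy as np
def ray(c,uv,h):
    d=np.linalg.inv(c["mtx"])@[uv[0],uv[1],1]; d=c["R"].T@d; o=-c["R"].T@c["t"]
    return (o+d*(h-o[2])/d[2])
def blob(c,mask,h,box=None):
    m=mask.astype(np.uint8)*255
    if box: z=np.zeros_like(m);x0,y0,x1,y1=box;z[y0:y1,x0:x1]=m[y0:y1,x0:x1];m=z
    k=max(cv2.findContours(m,cv2.RETR_EXTERNAL,cv2.CHAIN_APPROX_NONE)[0],key=cv2.contourArea)
    rc=cv2.minAreaRect(k); return rc,[np.round(ray(c,p,h)[:2],3) for p in cv2.boxPoints(rc)],np.round(ray(c,rc[0],h)[:2],3)
def masks(c):
    hsv=cv2.cvtColor(c["color"],cv2.COLOR_RGB2HSV);H,S,V=[hsv[:,:,i].astype(int) for i in range(3)]
    return dict(red=((H<6)|(H>174))&(S>170)&(V>90),blue=(H>100)&(H<125)&(S>150)&(V>70),yel=(H>18)&(H<35)&(S>150)&(V>120),
      grn=(H>50)&(H<90)&(S>90),wht=(S<50)&(V>165),plate=(S<70)&(V<95)&(V>35))
E
python3 - <<'E'
from m import *
c=r.camera("top");M=masks(c)
for n,k,h,b in[("tray","red",.034,(270,140,320,225)),("btray","blue",.034,(180,140,222,220)),("plate","plate",.04,(215,140,282,222)),("flat","yel",.052,(222,140,280,220)),("pipe","grn",.056,(222,140,280,220)),("bar","wht",.058,(245,170,265,187)),("magnet","blue",.056,(230,195,260,220))]:
    try: rc,p,q=blob(c,M[k],h,b);print(n,np.round(rc[1],1),q,*p)
    except Exception as e: print(n,e)
im=c["color"][135:225,180:320,::-1];cv2.imwrite("pics/crop1.png",cv2.resize(im,None,fx=5.5,fy=5.5,interpolation=cv2.INTER_CUBIC))
E
```

```text
tray [29.1 60.1] [ 0.554 -0.141] [ 0.431 -0.074] [ 0.683 -0.086] [ 0.678 -0.208] [ 0.426 -0.196]
btray [28.2 58.9] [0.573 0.223] [0.453 0.287] [0.7   0.275] [0.693 0.157] [0.447 0.17 ]
plate [88.5 48.2] [0.57  0.049] [0.602 0.257] [0.763 0.136] [ 0.539 -0.159] [ 0.379 -0.037]
flat [ 6. 10.] [0.521 0.026] [0.501 0.039] [0.542 0.039] [0.542 0.014] [0.501 0.014]
pipe [8. 8.] [0.612 0.072] [0.629 0.088] [0.629 0.055] [0.596 0.055] [0.596 0.088]
bar [8. 5.] [0.558 0.016] [0.575 0.026] [0.575 0.006] [0.542 0.006] [0.542 0.026]
magnet [11.  8.] [0.449 0.063] [0.472 0.08 ] [0.472 0.047] [0.427 0.047] [0.427 0.08 ]
```

View pics/crop1.png

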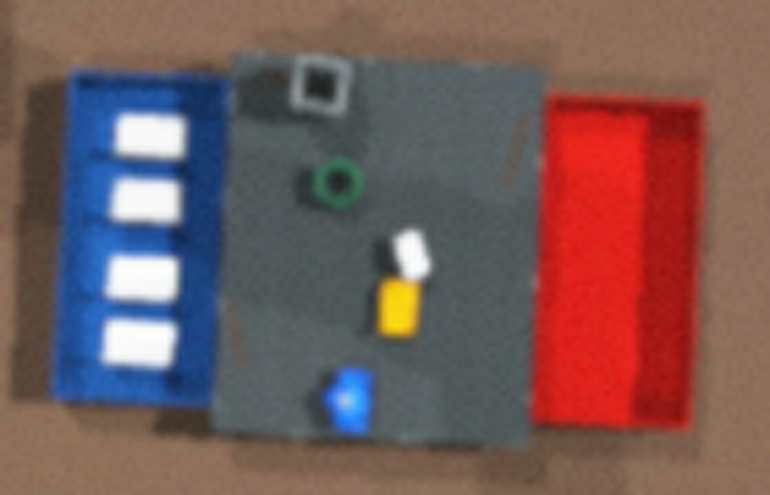

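The trays give the plate centre at about (0.5635, 0.041) and a yaw of about -2.8°. I'll use closed fingers with the closing axis along the plate's x, sweep each piece toward -y, and start with the flat.

```bash
cat > go.py <<'E'
import sys
from m import *
from scipy.spatial.transform import Rotation as Ro
C=np.array([.5635,.041]);e=np.array([.9988,-.0485]);n=np.array([-.0485,-.9988])
def go(x,s,ztip):
    st=r.read_state();R=Ro.from_quat(st["eef_rot"]).as_matrix()
    p=C+x*e+s*n; d=np.array([*p,ztip+r.tcp_to_tips])-st["ee_pos"]
    y=np.array([*e,0]); T=np.column_stack([np.cross(y,[0,0,-1]),y,[0,0,-1]])
    cur=st["ee_pos"][:2]-C
    print("t",st["time"],"cur x,s,tip",np.round([cur@e,cur@n,st["ee_pos"][2]-r.tcp_to_tips],4),"rows shift",np.round(R.T@d/.03,2),"turn rows",np.round(np.degrees(Ro.from_matrix(R.T@T).as_rotvec())/6,2),"F",np.round(st["ft_force"],1),"w",st["width"])
if __name__=="__main__": go(*map(float,sys.argv[1:4]))
E
A='{"claw":1,"dx":-1,"az":0.55}'
python3 -m crank '[{"claw":1,"dx":-1,"az":0.55},{"claw":1,"dx":-1,"az":0.55},{"claw":1,"dx":-1,"az":0.55},{"claw":1,"dx":-1,"az":0.55},{"claw":1,"dx":-1,"az":0.55},{"claw":1,"dx":-1,"az":0.55},{"claw":1,"dx":-1,"az":0.55},{"claw":1,"dx":-1,"az":0.55}]' 20
python3 -m crank '[{"claw":1,"dx":-1,"az":0.55},{"claw":1,"dx":-1,"az":0.55},{"claw":1,"dx":-1,"az":0.55},{"claw":1,"dx":-1,"az":0.55},{"claw":1,"dx":-1,"az":0.55},{"claw":1,"dx":-1,"az":0.55},{"claw":1,"dx":-1,"az":0.55},{"claw":1,"dx":-1,"az":0.55}]'
python3 -m crank '[{"claw":1,"dx":-1,"az":0.55},{"claw":1,"dx":-1,"az":0.55},{"claw":1,"dx":-1,"az":0.55},{"claw":1}]'
python3 go.py -.042 -.022 .044
```

```text
t 0.15 cur x,s,tip [-0.3117 -0.5046  0.2219] rows shift [-14.66 -11.16   5.94] turn rows [-1.000e-02  1.000e-02  1.108e+01] F [-0.8 -0.6  1. ] w 0.08684469888967329invalid input at $[0]: expected keys claw, dx, dy, dz, ax, ay, az
invalid input at $[0]: expected keys claw, dx, dy, dz, ax, ay, az
invalid input at $[0]: expected keys claw, dx, dy, dz, ax, ay, az
```

Every row needs all seven keys.

```bash
python3 -m crank '[{"claw":1,"dx":-1,"dy":0,"dz":0,"ax":0,"ay":0,"az":0.55},{"claw":1,"dx":-1,"dy":0,"dz":0,"ax":0,"ay":0,"az":0.55},{"claw":1,"dx":-1,"dy":0,"dz":0,"ax":0,"ay":0,"az":0.55},{"claw":1,"dx":-1,"dy":0,"dz":0,"ax":0,"ay":0,"az":0.55},{"claw":1,"dx":-1,"dy":0,"dz":0,"ax":0,"ay":0,"az":0.55},{"claw":1,"dx":-1,"dy":0,"dz":0,"ax":0,"ay":0,"az":0.55},{"claw":1,"dx":-1,"dy":0,"dz":0,"ax":0,"ay":0,"az":0.55},{"claw":1,"dx":-1,"dy":0,"dz":0,"ax":0,"ay":0,"az":0.55}]' 20
python3 -m crank '[{"claw":1,"dx":-1,"dy":0,"dz":0,"ax":0,"ay":0,"az":0.55},{"claw":1,"dx":-1,"dy":0,"dz":0,"ax":0,"ay":0,"az":0.55},{"claw":1,"dx":-1,"dy":0,"dz":0,"ax":0,"ay":0,"az":0.55},{"claw":1,"dx":-1,"dy":0,"dz":0,"ax":0,"ay":0,"az":0.55},{"claw":1,"dx":-1,"dy":0,"dz":0,"ax":0,"ay":0,"az":0.55},{"claw":1,"dx":-1,"dy":0,"dz":0,"ax":0,"ay":0,"az":0.55},{"claw":1,"dx":-1,"dy":0,"dz":0,"ax":0,"ay":0,"az":0.55},{"claw":1,"dx":0,"dy":0,"dz":0,"ax":0,"ay":0,"az":0}]'
python3 go.py -.042 -.022 .044
```

```text
time: 0.82
ee_pos: [0.4656, 0.4133, 0.2332]
eef_rot: [0.445, 0.896, -0.0, -0.0]
ft_force: [1.2, -0.1, -1.1]
width: 0.0413
grip_force: 0.0
time: 1.48
ee_pos: [0.5632, 0.2216, 0.2337]
eef_rot: [0.619, 0.785, -0.001, 0.001]
ft_force: [0.1, -1.1, 0.3]
width: 0.0013
grip_force: 0.0
t 1.4833 cur x,s,tip [-0.009  -0.1804  0.2227] rows shift [-4.74 -2.54  5.97] turn rows [0.01 0.03 2.72] F [ 0.1 -1.1  0.3] w 0.001263852916963301
```

```bash
python3 -m crank '[{"claw":1,"dx":-1,"dy":-0.5,"dz":0.7,"ax":0,"ay":0,"az":0.9},{"claw":1,"dx":-1,"dy":-0.5,"dz":0.7,"ax":0,"ay":0,"az":0.9},{"claw":1,"dx":-1,"dy":-0.5,"dz":0.7,"ax":0,"ay":0,"az":0.9},{"claw":1,"dx":0,"dy":0,"dz":0,"ax":0,"ay":0,"az":0},{"claw":1,"dx":0,"dy":0,"dz":0,"ax":0,"ay":0,"az":0}]'
python3 go.py -.042 -.022 .044
python3 - <<'E'
from m import *
for n,b in(("top",(180,135,320,225)),("scene",(185,160,345,280))):
    c=r.camera(n);x0,y0,x1,y1=b;cv2.imwrite(f"pics/{n}2.png",cv2.resize(c["color"][y0:y1,x0:x1,::-1],None,fx=4.9,fy=4.9,interpolation=cv2.INTER_CUBIC))
E
```

```text
time: 1.9
ee_pos: [0.5289, 0.1318, 0.1694]
eef_rot: [0.72, 0.694, -0.001, -0.001]
ft_force: [0.6, 0.5, 0.6]
width: 0.0006
grip_force: 0.0
t 1.9 cur x,s,tip [-0.039  -0.089   0.1584] rows shift [-2.23 -0.12  3.81] turn rows [-0.02  0.01  0.11] F [0.6 0.5 0.6] w 0.0006139893321067476
```

View pics/scene2.png

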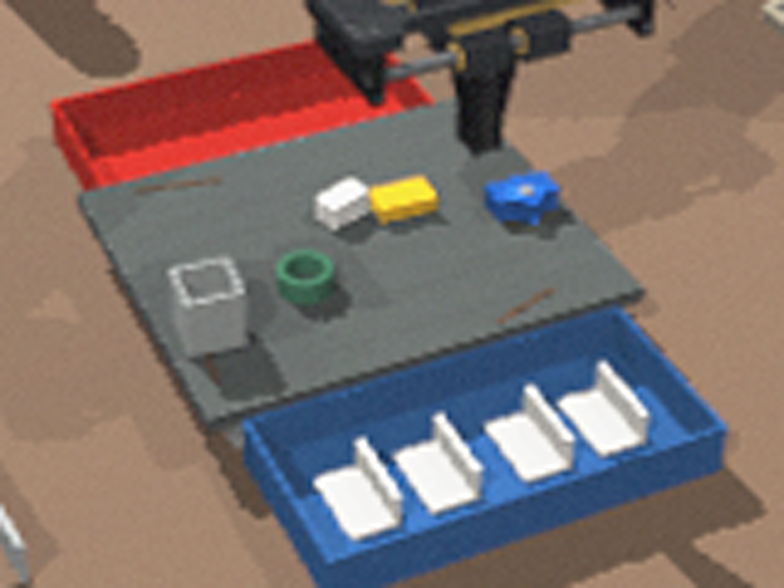

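The view shows the closed fingers above the plate, clear of everything. The flat (405,197) and bar (345,203) nearly touch, and the pipe is at (305,275). Next I descend behind the flat.

```bash
python3 -m crank '[{"claw":1,"dx":-0.7,"dy":-0.1,"dz":0.6,"ax":0,"ay":0,"az":0.1},{"claw":1,"dx":-0.7,"dy":0,"dz":0.8,"ax":0,"ay":0,"az":0},{"claw":1,"dx":-0.6,"dy":0,"dz":0.8,"ax":0,"ay":0,"az":0},{"claw":1,"dx":0,"dy":0,"dz":0.8,"ax":0,"ay":0,"az":0},{"claw":1,"dx":0,"dy":0,"dz":0.5,"ax":0,"ay":0,"az":0},{"claw":1,"dx":0,"dy":0,"dz":0.3,"ax":0,"ay":0,"az":0},{"claw":1,"dx":0,"dy":0,"dz":0,"ax":0,"ay":0,"az":0},{"claw":1,"dx":0,"dy":0,"dz":0,"ax":0,"ay":0,"az":0}]'
python3 go.py -.042 .155 .044
```

```text
time: 2.67
ee_pos: [0.5254, 0.0749, 0.0572]
eef_rot: [0.722, 0.692, 0.0, 0.0]
ft_force: [1.4, 0.3, -0.2]
width: 0.0005
grip_force: 0.0
t 2.6667 cur x,s,tip [-0.0397 -0.032   0.0462] rows shift [-6.23 -0.11  0.07] turn rows [ 0.01 -0.    0.05] F [ 1.4  0.3 -0.2] w 0.0005361679306021465
```

```bash
python3 -m crank '[{"claw":1,"dx":-0.3,"dy":-0.1,"dz":0.07,"ax":0,"ay":0,"az":0.05},{"claw":1,"dx":-0.4,"dy":0,"dz":0,"ax":0,"ay":0,"az":0},{"claw":1,"dx":-0.4,"dy":0,"dz":0,"ax":0,"ay":0,"az":0},{"claw":1,"dx":-0.4,"dy":0,"dz":0,"ax":0,"ay":0,"az":0},{"claw":1,"dx":-0.4,"dy":0,"dz":0,"ax":0,"ay":0,"az":0},{"claw":1,"dx":-0.4,"dy":0,"dz":0,"ax":0,"ay":0,"az":0},{"claw":1,"dx":-0.4,"dy":0,"dz":0,"ax":0,"ay":0,"az":0},{"claw":1,"dx":-0.4,"dy":0,"dz":0,"ax":0,"ay":0,"az":0}]'
python3 go.py -.042 .155 .044
python3 - <<'E'
from m import *
for n,b in(("top",(180,135,320,225)),("scene",(185,160,345,280))):
    c=r.camera(n);x0,y0,x1,y1=b;cv2.imwrite(f"pics/{n}3.png",cv2.resize(c["color"][y0:y1,x0:x1,::-1],None,fx=4.9,fy=4.9,interpolation=cv2.INTER_CUBIC))
E
```

```text
time: 3.33
ee_pos: [0.517, -0.0202, 0.0546]
eef_rot: [0.725, 0.689, 0.0, 0.0]
ft_force: [0.5, 1.3, 0.4]
width: 0.0006
grip_force: 0.6
t 3.3333 cur x,s,tip [-0.0435  0.0634  0.0436] rows shift [-3.05  0.06 -0.02] turn rows [ 0.   -0.   -0.02] F [0.5 1.3 0.4] w 0.0005805369078403784
```

View pics/scene3.png

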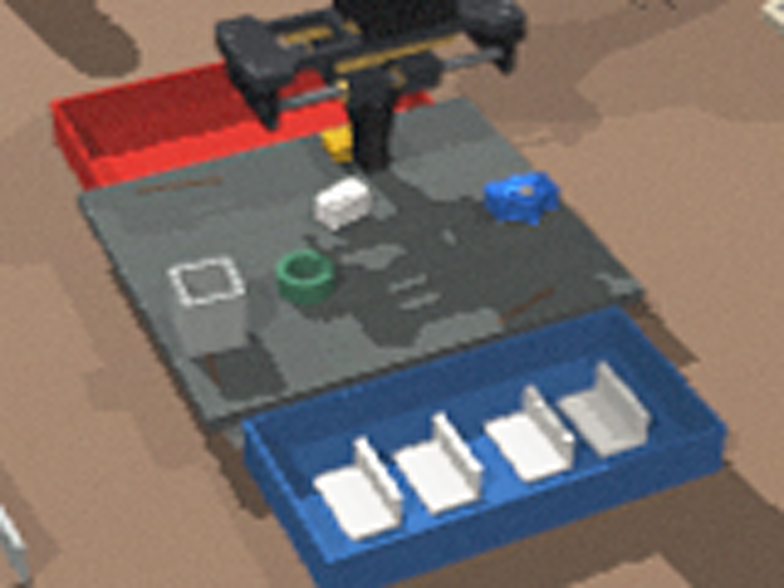

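The flat is ahead of the fingers (340,145) and the bar has stayed where it was. I keep pushing over the edge.

```bash
python3 -m crank '[{"claw":1,"dx":-0.4,"dy":0.05,"dz":0,"ax":0,"ay":0,"az":0},{"claw":1,"dx":-0.4,"dy":0,"dz":0,"ax":0,"ay":0,"az":0},{"claw":1,"dx":-0.4,"dy":0,"dz":0,"ax":0,"ay":0,"az":0},{"claw":1,"dx":-0.4,"dy":0,"dz":0,"ax":0,"ay":0,"az":0},{"claw":1,"dx":-0.4,"dy":0,"dz":0,"ax":0,"ay":0,"az":0},{"claw":1,"dx":-0.4,"dy":0,"dz":0,"ax":0,"ay":0,"az":0},{"claw":1,"dx":-0.4,"dy":0,"dz":0,"ax":0,"ay":0,"az":0},{"claw":1,"dx":-0.2,"dy":0,"dz":0,"ax":0,"ay":0,"az":0}]'
python3 -m crank '[{"claw":1,"dx":0,"dy":0,"dz":0,"ax":0,"ay":0,"az":0},{"claw":1,"dx":0,"dy":0,"dz":-1,"ax":0,"ay":0,"az":0},{"claw":1,"dx":0.5,"dy":0.5,"dz":-1,"ax":0,"ay":0,"az":0},{"claw":1,"dx":1,"dy":0.5,"dz":0,"ax":0,"ay":0,"az":0},{"claw":1,"dx":1,"dy":0.3,"dz":0,"ax":0,"ay":0,"az":0},{"claw":1,"dx":1,"dy":0,"dz":0,"ax":0,"ay":0,"az":0},{"claw":1,"dx":1,"dy":0,"dz":0,"ax":0,"ay":0,"az":0},{"claw":1,"dx":0.8,"dy":0,"dz":0,"ax":0,"ay":0,"az":0}]'
python3 go.py -.002 -.022 .044
python3 - <<'E'
from m import *
c=r.camera("top");M=masks(c);print(c["R"]@[0,0,1])
for n,k,h,b in[("flat","yel",.015,(222,140,320,220)),("bar","wht",.058,(245,170,265,187))]:
    try: rc,p,q=blob(c,M[k],h,b);print(n,np.round(rc[1],1),q)
    except Exception as e: print(n,e)
a=cv2.resize(c["color"][135:225,180:320,::-1],None,fx=4,fy=4);c=r.camera("scene");b=cv2.resize(c["color"][160:280,185:345,::-1],(480,360))
o=np.zeros((360,800,3),np.uint8);o=np.hstack([a[:,160:480],b]);cv2.imwrite("pics/4.png",o)
E
```

```text
time: 4.1
ee_pos: [0.5137, -0.1101, 0.0543]
eef_rot: [0.725, 0.689, -0.0, 0.0]
ft_force: [-0.9, -0.4, 0.4]
width: 0.0005
grip_force: 0.0
time: 4.77
ee_pos: [0.5607, 0.0519, 0.1142]
eef_rot: [0.724, 0.69, 0.0, -0.0]
ft_force: [0.5, 0.3, -0.4]
width: 0.0004
grip_force: 0.0
t 4.7667 cur x,s,tip [-0.0034 -0.0108  0.1032] rows shift [0.37 0.05 1.97] turn rows [-0.   -0.01  0.01] F [ 0.5  0.3 -0.4] w 0.00042762988237683605
[ 0.00744841 -0.0455205  -0.99893564]
flat [9. 5.] [ 0.513 -0.12 ]
bar [16. 16.] [0.571 0.022]
```

View pics/4.png

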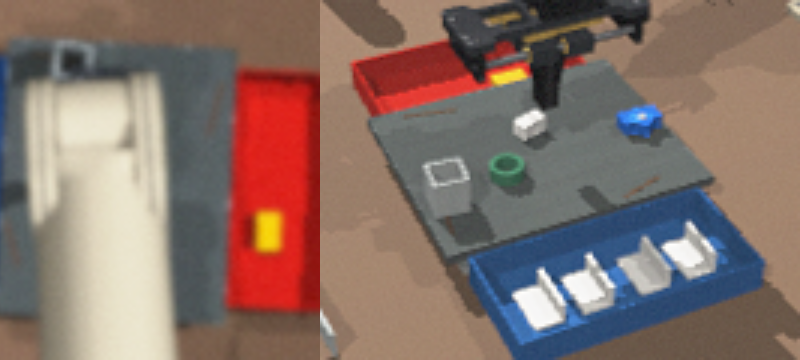

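The flat lies in the red tray. Next is the bar.

```bash
python3 -m crank '[{"claw":1,"dx":0.4,"dy":0,"dz":0,"ax":0,"ay":0,"az":0},{"claw":1,"dx":0,"dy":0,"dz":0.7,"ax":0,"ay":0,"az":0},{"claw":1,"dx":0,"dy":0,"dz":0.7,"ax":0,"ay":0,"az":0},{"claw":1,"dx":0,"dy":0,"dz":0.4,"ax":0,"ay":0,"az":0},{"claw":1,"dx":0,"dy":0,"dz":0.15,"ax":0,"ay":0,"az":0},{"claw":1,"dx":0,"dy":0,"dz":0,"ax":0,"ay":0,"az":0},{"claw":1,"dx":-0.3,"dy":0,"dz":0,"ax":0,"ay":0,"az":0},{"claw":1,"dx":-0.3,"dy":0,"dz":0,"ax":0,"ay":0,"az":0}]'
python3 -m crank '[{"claw":1,"dx":-0.4,"dy":0,"dz":0,"ax":0,"ay":0,"az":0},{"claw":1,"dx":-0.4,"dy":0,"dz":0,"ax":0,"ay":0,"az":0},{"claw":1,"dx":-0.4,"dy":0,"dz":0,"ax":0,"ay":0,"az":0},{"claw":1,"dx":-0.4,"dy":0,"dz":0,"ax":0,"ay":0,"az":0},{"claw":1,"dx":-0.4,"dy":0,"dz":0,"ax":0,"ay":0,"az":0}]'
python3 go.py -.004 .155 .044
python3 - <<'E'
from m import *
c=r.camera("top");a=cv2.resize(c["color"][135:225,180:320,::-1],None,fx=4,fy=4);c=r.camera("scene");b=cv2.resize(c["color"][160:280,185:345,::-1],(480,360))
cv2.imwrite("pics/5.png",np.hstack([a[:,160:480],b]))
E
```

```text
time: 5.53
ee_pos: [0.5613, 0.0415, 0.057]
eef_rot: [0.725, 0.689, 0.001, 0.0]
ft_force: [0.4, 2.2, 0.7]
width: 0.0003
grip_force: 0.8
time: 5.95
ee_pos: [0.5576, -0.0194, 0.0562]
eef_rot: [0.725, 0.689, 0.0, 0.0]
ft_force: [0.5, 1.2, 0.2]
width: 0.0003
grip_force: 0.7
t 5.95 cur x,s,tip [-0.0029  0.0607  0.0452] rows shift [-3.14 -0.03  0.04] turn rows [ 0.   -0.   -0.02] F [0.5 1.2 0.2] w 0.00028423744531141297
```

View pics/5.png

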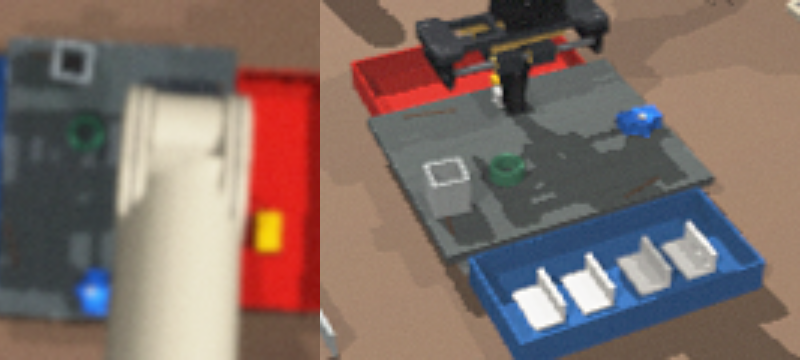

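The bar is ahead of the fingers. I finish its push, then move behind the pipe with the fingers about 20 mm apart to cradle it.

```bash
python3 -m crank '[{"claw":1,"dx":-0.4,"dy":0,"dz":0.03,"ax":0,"ay":0,"az":0},{"claw":1,"dx":-0.4,"dy":0,"dz":0,"ax":0,"ay":0,"az":0},{"claw":1,"dx":-0.4,"dy":0,"dz":0,"ax":0,"ay":0,"az":0},{"claw":1,"dx":-0.4,"dy":0,"dz":0,"ax":0,"ay":0,"az":0},{"claw":1,"dx":-0.4,"dy":0,"dz":0,"ax":0,"ay":0,"az":0},{"claw":1,"dx":-0.4,"dy":0,"dz":0,"ax":0,"ay":0,"az":0},{"claw":1,"dx":-0.4,"dy":0,"dz":0,"ax":0,"ay":0,"az":0},{"claw":1,"dx":-0.3,"dy":0,"dz":0,"ax":0,"ay":0,"az":0}]'
python3 -m crank '[{"claw":1,"dx":0,"dy":0,"dz":0,"ax":0,"ay":0,"az":0},{"claw":1,"dx":0,"dy":0,"dz":-1,"ax":0,"ay":0,"az":0},{"claw":0.54,"dx":0.5,"dy":0.5,"dz":-1,"ax":0,"ay":0,"az":0},{"claw":0.54,"dx":1,"dy":0.5,"dz":-0.3,"ax":0,"ay":0,"az":0},{"claw":0.54,"dx":1,"dy":0.5,"dz":0,"ax":0,"ay":0,"az":0},{"claw":0.54,"dx":1,"dy":0.2,"dz":0,"ax":0,"ay":0,"az":0},{"claw":0.54,"dx":1,"dy":0,"dz":0,"ax":0,"ay":0,"az":0},{"claw":0.54,"dx":1,"dy":0,"dz":0,"ax":0,"ay":0,"az":0}]'
python3 -m crank '[{"claw":0.54,"dx":1,"dy":0,"dz":0,"ax":0,"ay":0,"az":0},{"claw":0.54,"dx":1,"dy":0,"dz":0,"ax":0,"ay":0,"az":0},{"claw":0.54,"dx":0,"dy":0,"dz":0,"ax":0,"ay":0,"az":0}]'
python3 go.py .047 -.075 .044
python3 - <<'E'
from m import *
c=r.camera("top");a=cv2.resize(c["color"][135:225,180:320,::-1],None,fx=4,fy=4);c=r.camera("scene");b=cv2.resize(c["color"][160:280,185:345,::-1],(480,360))
cv2.imwrite("pics/6.png",np.hstack([a[:,160:480],b]))
E
```

```text
time: 6.72
ee_pos: [0.5527, -0.1128, 0.055]
eef_rot: [0.725, 0.689, -0.0, 0.0]
ft_force: [-0.1, 0.1, 0.6]
width: 0.0005
grip_force: 0.0
time: 7.38
ee_pos: [0.6123, 0.0535, 0.1239]
eef_rot: [0.724, 0.689, 0.0, -0.0]
ft_force: [0.1, -0.7, 0.7]
width: 0.0194
grip_force: 0.0
time: 7.63
ee_pos: [0.6144, 0.1204, 0.1236]
eef_rot: [0.721, 0.692, 0.001, -0.002]
ft_force: [-0.1, 0.3, 0.4]
width: 0.0198
grip_force: 0.0
t 7.6333 cur x,s,tip [ 0.047  -0.0818  0.1126] rows shift [-0.24  0.    2.29] turn rows [-0.01 -0.04  0.07] F [-0.1  0.3  0.4] w 0.019822629061118757
```

View pics/6.png

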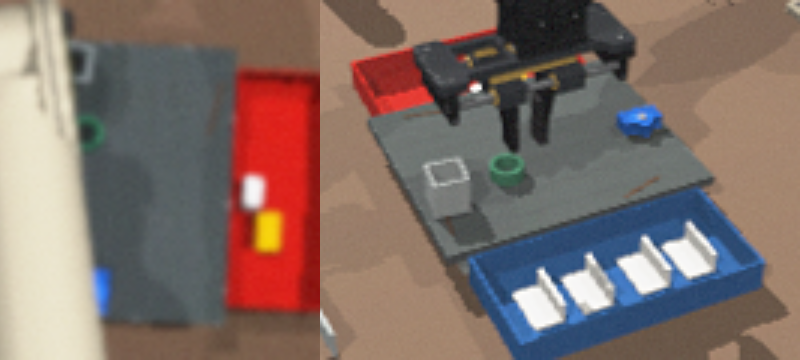

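The bar and flat are both in the red tray. Now I descend behind the pipe and push gently at first.

```bash
python3 -m crank '[{"claw":0.54,"dx":0,"dy":0,"dz":0.7,"ax":0,"ay":0,"az":0.05},{"claw":0.54,"dx":0,"dy":0,"dz":0.7,"ax":0,"ay":0,"az":0},{"claw":0.54,"dx":0,"dy":0,"dz":0.4,"ax":0,"ay":0,"az":0},{"claw":0.54,"dx":0,"dy":0,"dz":0.3,"ax":0,"ay":0,"az":0},{"claw":0.54,"dx":0,"dy":0,"dz":0.1,"ax":0,"ay":0,"az":0},{"claw":0.54,"dx":-0.3,"dy":0,"dz":0,"ax":0,"ay":0,"az":0},{"claw":0.54,"dx":-0.4,"dy":0,"dz":0,"ax":0,"ay":0,"az":0},{"claw":0.54,"dx":-0.4,"dy":0,"dz":0,"ax":0,"ay":0,"az":0}]'
python3 -m crank '[{"claw":0.54,"dx":-0.4,"dy":0,"dz":0,"ax":0,"ay":0,"az":0},{"claw":0.54,"dx":-0.4,"dy":0,"dz":0,"ax":0,"ay":0,"az":0},{"claw":0.54,"dx":-0.4,"dy":0,"dz":0,"ax":0,"ay":0,"az":0},{"claw":0.54,"dx":-0.4,"dy":0,"dz":0,"ax":0,"ay":0,"az":0},{"claw":0.54,"dx":-0.4,"dy":0,"dz":0,"ax":0,"ay":0,"az":0}]'
python3 go.py .047 .155 .047
python3 - <<'E'
from m import *
c=r.camera("top");a=cv2.resize(c["color"][135:225,180:320,::-1],None,fx=4,fy=4);c=r.camera("scene");b=cv2.resize(c["color"][160:280,185:345,::-1],(480,360))
cv2.imwrite("pics/7.png",np.hstack([a[:,160:480],b]))
E
```

```text
time: 8.4
ee_pos: [0.6139, 0.0769, 0.0591]
eef_rot: [0.727, 0.687, 0.001, 0.0]
ft_force: [0.4, -0.3, -0.0]
width: 0.02
grip_force: 0.2
time: 8.82
ee_pos: [0.61, 0.0172, 0.0583]
eef_rot: [0.727, 0.687, 0.0, 0.0]
ft_force: [-0.3, 1.1, 0.9]
width: 0.0199
grip_force: 0.6
t 8.8167 cur x,s,tip [0.0476 0.0215 0.0473] rows shift [-4.45  0.01  0.01] turn rows [ 0.   -0.   -0.07] F [-0.3  1.1  0.9] w 0.019881315736210593
```

View pics/7.png

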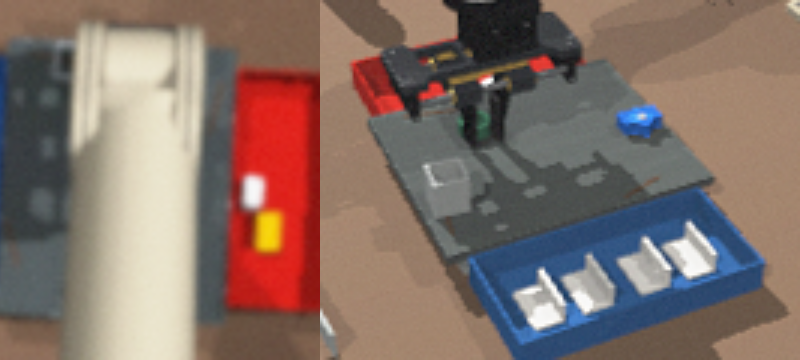

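The pipe (475,125) is cradled ahead of the fingers and the tube hasn't moved. I continue over the edge, then lift and back off to look.

```bash
python3 -m crank '[{"claw":0.54,"dx":-0.4,"dy":0,"dz":0.05,"ax":0,"ay":0,"az":-0.05},{"claw":0.54,"dx":-0.4,"dy":0,"dz":0.03,"ax":0,"ay":0,"az":0},{"claw":0.54,"dx":-0.4,"dy":0,"dz":0,"ax":0,"ay":0,"az":0},{"claw":0.54,"dx":-0.4,"dy":0,"dz":0,"ax":0,"ay":0,"az":0},{"claw":0.54,"dx":-0.4,"dy":0,"dz":0,"ax":0,"ay":0,"az":0},{"claw":0.54,"dx":-0.4,"dy":0,"dz":0,"ax":0,"ay":0,"az":0},{"claw":0.54,"dx":-0.4,"dy":0,"dz":0,"ax":0,"ay":0,"az":0},{"claw":0.54,"dx":-0.4,"dy":0,"dz":0,"ax":0,"ay":0,"az":0}]'
python3 -m crank '[{"claw":0.54,"dx":-0.4,"dy":0,"dz":0,"ax":0,"ay":0,"az":0},{"claw":0.54,"dx":-0.4,"dy":0,"dz":0,"ax":0,"ay":0,"az":0},{"claw":0.54,"dx":-0.4,"dy":0,"dz":0,"ax":0,"ay":0,"az":0},{"claw":0.54,"dx":0,"dy":0,"dz":0,"ax":0,"ay":0,"az":0},{"claw":0.54,"dx":0,"dy":0,"dz":-1,"ax":0,"ay":0,"az":0},{"claw":0.54,"dx":0,"dy":0,"dz":-1,"ax":0,"ay":0,"az":0},{"claw":0.54,"dx":0.5,"dy":0,"dz":-1,"ax":0,"ay":0,"az":0},{"claw":0.54,"dx":1,"dy":0,"dz":-1,"ax":0,"ay":0,"az":0}]'
python3 -m crank '[{"claw":0.54,"dx":1,"dy":0,"dz":-1,"ax":0,"ay":0,"az":0},{"claw":0.54,"dx":1,"dy":0,"dz":-0.5,"ax":0,"ay":0,"az":0},{"claw":0.54,"dx":1,"dy":0,"dz":0,"ax":0,"ay":0,"az":0},{"claw":0.54,"dx":1,"dy":0,"dz":0,"ax":0,"ay":0,"az":0},{"claw":0.54,"dx":1,"dy":0,"dz":0,"ax":0,"ay":0,"az":0},{"claw":0.54,"dx":1,"dy":0,"dz":0,"ax":0,"ay":0,"az":0},{"claw":0.54,"dx":1,"dy":0,"dz":0,"ax":0,"ay":0,"az":0},{"claw":0.54,"dx":1,"dy":0,"dz":0,"ax":0,"ay":0,"az":0}]'
python3 -m crank '[{"claw":0.54,"dx":1,"dy":0,"dz":0,"ax":0,"ay":0,"az":0},{"claw":0.54,"dx":1,"dy":0,"dz":0,"ax":0,"ay":0,"az":0},{"claw":0.54,"dx":1,"dy":0,"dz":0,"ax":0,"ay":0,"az":0},{"claw":0.54,"dx":0,"dy":0,"dz":0,"ax":0,"ay":0,"az":0},{"claw":0.54,"dx":0,"dy":0,"dz":0,"ax":0,"ay":0,"az":0}]'
python3 - <<'E'
from m import *
c=r.camera("top");a=cv2.resize(c["color"][135:225,180:320,::-1],None,fx=4,fy=4);c=r.camera("scene");b=cv2.resize(c["color"][160:280,185:345,::-1],(480,360))
cv2.imwrite("pics/8.png",np.hstack([a[:,160:480],b]))
E
```

```text
time: 9.58
ee_pos: [0.6051, -0.0788, 0.0557]
eef_rot: [0.725, 0.689, 0.0, 0.0]
ft_force: [-0.5, -1.2, 0.2]
width: 0.02
grip_force: 0.0
time: 10.25
ee_pos: [0.605, -0.0724, 0.1767]
eef_rot: [0.727, 0.687, -0.001, 0.001]
ft_force: [1.3, -0.8, 0.8]
width: 0.0204
grip_force: 0.0
time: 10.92
ee_pos: [0.6173, 0.1722, 0.2196]
eef_rot: [0.724, 0.689, 0.0, -0.0]
ft_force: [0.9, -0.3, -0.2]
width: 0.0204
grip_force: 0.0
time: 11.33
ee_pos: [0.6212, 0.263, 0.2189]
eef_rot: [0.723, 0.691, -0.0, -0.001]
ft_force: [0.1, -1.0, -1.1]
width: 0.0201
grip_force: 0.0
```

View pics/8.png

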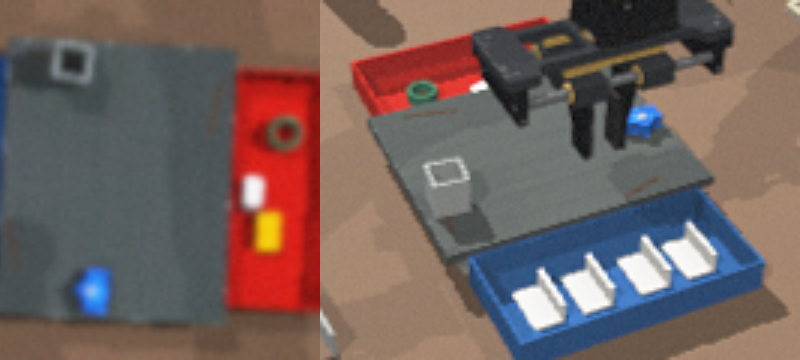

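All three offcuts lie in the red tray (pipe (284,132), bar (253,192), flat (267,231)), and the tube and magnet haven't moved. I'm handing in.

```bash
python3 -c "from bench import r; print(r.close_job())"
```

```text
the job is handed in; nothing more can be done
None
```

All three offcuts were pushed over the plate's edge into the red scrap tray, with the tube, magnet and brackets left where they were, and the job was handed in at about 11.5 s.

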